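# Open the push-and-turn cap of the descaler bottle and hold it over the neck

## Robot

A 7-joint arm with a two-finger parallel gripper is mounted at the origin on the work surface. World frame = base frame: x ahead of the robot, y to its left, z up, the work surface at z = 0. Lengths are in m, angles in rad, forces in N, time in s.
With the tool pointing down it reaches from about 0.4 to 0.875 m from the base axis. Payload 19.3 kg.
Tool frame: the origin (TCP) lies at the very end of the fingers, on their centre line; the grasp point (between the pads) lies 19 mm behind it; z points along the fingers, y is the line along which they close (so a half turn about z gives the same grasp; the last joint's range is limited). The gripper opens to 85 mm and grips with 20 to 120 N. Pads are 22 mm wide; open, the fingers measure 114 mm over their backs; the gripper's body (76 mm by 85 mm) begins 54 mm behind the grasp point. The pads swing forward as they close: fully open they stand 13 mm farther back than shut.
Start: joints at [-1.368, 0.521, -0.036, 1.599, 0.021, 1.021, -0.113], TCP at [0.168, 0.602, 0.231] pointing down, gripper open.
Joint ranges: [-2.91, 2.91], [-0.3, 2.13], [-1.5, 1.42], [0.17, 2.43], [-1.26, 4.41], [0.16, 1.93], [-2.52, 2.52]. Speed limits (rad/s): [1.89, 1.89, 2.39, 2.39, 3.01, 3.01, 3.01].

## Interface

Orientations are given as [roll, pitch, yaw] about the fixed x, y, z axes, in that order (R = Rz(yaw) Ry(pitch) Rx(roll)).
In Python, from workcell import monitor, optics, job_done gives the robot as it stands.
- The arm moves only by the shell command python3 -m handwheel 'ROWS' [FORCE]. ROWS is JSON, a list of rows, each an object of numbers: "dx", "dy", "dz": the shift along the tool's x, y, z in cm; "wx", "wy", "wz": the turn, a rotation vector about the tool's x, y, z in rad; "claw": the opening in per cent of the stroke, from 0 (shut) to 100 (fully open). A call has 1 to 8 rows; each row shifts and turns the commanded pose from where the row before left it, along the tool's axes as they then stand; what a row does not reach is not made up. A row lasts 1/8 s, in which the tool goes at most 62.5 mm and 10.7 degrees, less where a joint would pass 70% of its speed; a pose out of reach is approached as far as the arm can. A call with a gripper value outside its range is refused whole. The fingers move at their own pace and stop on an object; FORCE is the grip in N (left out, the last holds). Time passes only in rows, so rows that do not move let the fingers close. It gives the time, the measured TCP pose, the force, the opening and the grip force at its end, in the units of the state.
- monitor.observe(): the state, without advancing time (a new reading comes with each control period).
- optics.grab_frame(name): name is "side" or "top"; returns a dict with "frame" (420x560x3 uint8, blue, green, red), "fovy" (degrees; the focal length in pixels is half the picture's height over the tangent of half this angle, whatever the lens; pixels are square), "cx", "cy" (the principal point, pixels), "k1" (the pictures are not rectified: a ray, as slopes to the right and down, at radius r is drawn at 1 + k1 r^2 times it, then the intrinsics apply), "R" (3x3) and "t" (3): a world point X has camera coordinates R X + t. Camera axes: x right, y down, z forward; pixel columns grow to the right and rows downward; lengths in m; the calibration is good to about 2 mm. A picture is of the moment at which its call begins. There is no depth.
- job_done(): hands the job in; it is judged then, once.
Trained networks look in the newest picture that a camera, given by its name, has taken for a name from the list of things; names that differ only in an ending like _2 or _b are one class to them, and where a whole thing is asked for, a point or a joint stands for the part that bears it (a point fixed in the world has none). Each returns a list of dicts, best first, with "p" (0 to 1); they miss things now and then, are a little off and sometimes report something else, mostly with a low value. They report only what shows in the picture. A call takes as long as a camera call.
- optics.masks_of(name, camera): "region" (420x560 bool, what is visible of it) and "rect" ([left, top, width, height] in pixels, round what is visible of it).
The state is a dict: "clock": time; "qpos": joint angles; "qd": joint speeds; "joint_efforts": joint torques, N m; "position": TCP position; "tool_rot": TCP orientation; "force": force on the tool from outside, world axes, zero at the start; "moment": the same for the moment, N m; "grip_width": finger opening in m; "finger_force": force on a finger pad.
Only numpy, scipy, OpenCV 4.12 (cv2) and the standard library are available. Lean on these libraries where they do the work, as an engineer would, in place of code of your own. Each camera call takes 0.05 s, during which the arm holds its last target. There are 200 camera calls.

## Task

Open the descaler, the white bottle with the ribbed orange safety cap that is clamped in a steel holder: press the cap down, twist it anticlockwise (seen from above) to free it while it is pressed, and lift it off. Finish still holding the cap in the gripper, level and still, a few centimetres straight above the open neck so that any drips fall back into the bottle; nothing is put down or let go at the end. Leave the other things on the worktop where they are.

Things in the scene. Friction and masses are not known exactly. Their poses are not given: they have to be found in the camera images.
- bottle: White round bottle, 76 mm across, blue band, clamped in a steel holder (foot 110 mm across) bolted to the worktop: it neither moves nor turns. Origin: centre of the foot's underside, on the worktop; z up. Above 92 mm its shoulder slopes in to a neck 32 mm across, 118 to 159.5 mm up. Two lugs on the neck, along its +x and -x, 42 mm over both, hold the cap. Its spot and yaw vary.
- cap: Ribbed round orange push-and-turn cap, 54 mm across, 30 mm high, 30 g, two white marks on its flat top; loose, hooked on the bottle. Origin: centre of its lower rim, z up along its axis; x along the bottle's x when locked. Locked, its rim is 140 mm and its top 170 mm above the worktop. Grip it round its side, at any yaw; 22 mm is free below the rim beside the neck.
- cap_top (a point): Centre of the cap's flat top, 30 mm above its rim. To open, push the cap down 5 to 6 mm (under 4 mm it stays locked; it bottoms at 6.5 mm), turn it anticlockwise seen from above (positive about z) by 60 to 70 degrees while down (free from about 50, a stop blocks it near 79), then lift straight up. Clockwise it is blocked; unpressed it neither turns nor lifts.
- mouth (a point): Centre of the top end of the bottle's neck, 159.5 mm above the worktop: the open mouth.
- seal (a joint): How far the cap has pressed down the grey spring seal in the neck, m: 0 with the cap locked at rest, 0.0065 when bottomed, -0.0015 when the cap is off. It pushes the cap up with about 5 N at 0 and 9 N at 0.005.
- vinegar: Green glass bottle with a green cap, 64 mm across, 155 mm high, loose: leave alone. Origin: centre of its underside.
- ramekin: Clear glass ramekin, 90 mm across, 48 mm high: leave alone. Origin: centre of its underside.
- bento: Closed steel bento tin, 109 x 164 x 56 mm: leave alone. Origin: centre of its underside.
- steamer: Round bamboo steamer with its lid on, 157 mm across, 87 mm high: leave alone. Origin: centre of its underside.
- chopstick_case: Pink plastic chopstick case, 30 x 220 x 18 mm, long along its y: leave alone. Origin: centre of its underside.
- spatula: Spatula with a teal silicone blade and wooden handle, 263 mm long along its x, 55 mm wide, 12 mm high: leave alone. Origin: on its underside, 113 mm from the blade's end.

How it is judged:
By the outcome, as a careful person would: the job done as asked, in the order asked, and still so for the second after the job is handed in, while the arm keeps its last pose, push and grip.
It also fails if it takes over 38 s, if anything falls off the work surface, if the arm or the gripper's body presses on something with over 40 N, if the wrist force passes 120 N, or if a joint passes its speed limit or range.

## Working session

There is one attempt and no reset: what is moved stays moved. The work goes in short steps, Python scripts to look and compute and a shell command to move; the robot and the scene stay as the last step left them, time stands still between calls to the robot, and variables do not carry over. Pictures are saved under pics/ and viewed, at most 10 in all, crops included, and the job is handed in when it is done.

```bash
mkdir -p pics; cat > h.py <<'E'
import numpy as np, cv2
from workcell import monitor, optics
def K(f):
    h,w=f['frame'].shape[:2]; fl=h/2/np.tan(np.radians(f['fovy'])/2)
    return np.array([[fl,0,f['cx']],[0,fl,f['cy']],[0,0,1.]]), np.array([f['k1'],0,0,0.])
def ray(f,u,v):
    k,d=K(f); p=cv2.undistortPoints(np.array([[[u,v]]],float),k,d)[0,0]
    R=np.array(f['R']);t=np.array(f['t']); return -R.T@t, R.T@np.array([p[0],p[1],1])
def at_z(f,u,v,z):
    o,d=ray(f,u,v); return o+d*(z-o[2])/d[2]
def proj(f,X):
    k,d=K(f); return cv2.projectPoints(np.array(X,float).reshape(-1,1,3),cv2.Rodrigues(np.array(f['R']))[0],np.array(f['t'],float),k,d)[0][:,0]
E
python3 - <<'E'
from h import *
s=monitor.observe(); print({k:np.round(v,3).tolist() for k,v in s.items()})
for c in('side','top'):
    f=optics.grab_frame(c); cv2.imwrite(f'pics/{c}0.png',f['frame'])
    print(c,'cam',-np.array(f['R']).T@np.array(f['t']),f['fovy'],f['k1'])
    for n in('cap','bottle','vinegar','steamer'):
        for m in optics.masks_of(n,c)[:2]:
            ys,xs=np.nonzero(m['region']);print(n,round(m['p'],2),m['rect'],xs.mean(),ys.mean(), at_z(f,xs.mean(),ys.mean(),.165).round(3))
E
```

```text
{'clock': 0.0, 'qpos': [-1.368, 0.522, -0.036, 1.6, 0.021, 1.021, -0.113], 'qd': [-0.001, 0.001, 0.0, -0.0, 0.001, -0.0, -0.001], 'joint_efforts': [-0.0, -92.712, 1.98, -36.992, 0.018, 0.008, 0.0], 'position': [0.168, 0.602, 0.231], 'tool_rot': [-3.141, 0.0, 2.869], 'force': [0.076, 0.268, 0.466], 'moment': [-0.025, -0.022, 0.028], 'finger_force': 0.0, 'grip_width': 0.085}
side cam [ 0.11590015 -0.49408821  0.89550811] 50.03117589838062 -0.08416112333705834
cap 0.59 [289.2, 294.6, 30.4, 29.5] 303.679012345679 306.679012345679 [ 0.435 -0.282  0.165]
bottle 0.58 [276.1, 309.8, 48.1, 58.5] 298.36177311725453 341.0738798856053 [ 0.381 -0.32   0.165]
vinegar 0.68 [253.3, 201.9, 27.4, 56.2] 264.541567695962 231.25653206650833 [ 0.501 -0.113  0.165]
steamer 0.94 [297.9, 181.7, 65.9, 61.1] 330.0736560736561 209.52836352836354 [ 0.641 -0.168  0.165]
steamer 0.59 [253.9, 203.5, 25.0, 56.1] 264.9123475609756 231.4390243902439 [ 0.501 -0.114  0.165]
top cam [ 0.45858541 -0.04462997  1.10038031] 48.80663082129914 -0.14846490921171973
cap 0.89 [379.7, 260.4, 29.0, 32.6] 392.7191011235955 278.14125200642053 [ 0.44  -0.277  0.165]
bottle 0.61 [356.0, 254.5, 41.5, 47.0] 372.8763853367434 278.11082693947145 [ 0.441 -0.237  0.165]
bottle 0.45 [359.8, 121.1, 76.3, 54.1] 398.8860534124629 149.31483679525223 [ 0.707 -0.306  0.165]
vinegar 0.81 [267.7, 215.0, 30.8, 32.6] 283.12160228898426 229.54649499284693 [ 0.544 -0.058  0.165]
steamer 0.98 [270.2, 121.4, 68.9, 64.2] 302.3975020363834 153.89193592180288 [ 0.701 -0.102  0.165]
steamer 0.47 [265.7, 216.0, 33.6, 32.9] 282.96191819464036 229.46967559943582 [ 0.544 -0.058  0.165]
```

View pics/top0.png

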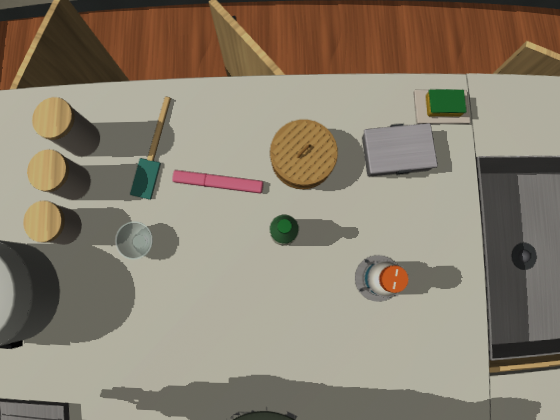

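View pics/side0.png

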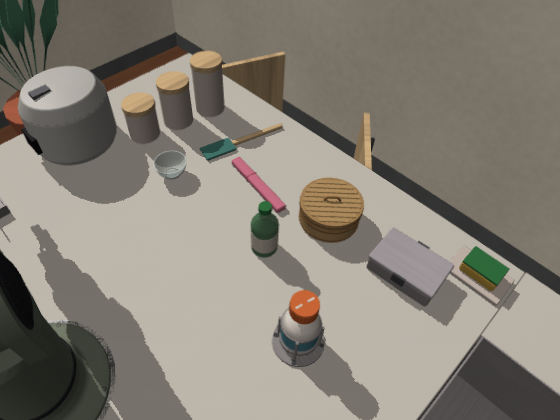

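The top view shows the cap at about (395,279) with its two marks running up and down the picture; the side view shows it at about (304,305). It is clear of its neighbours. Next I'll fit the cap cylinder to the orange silhouettes.

```bash
cat >> h.py <<'E'
def orange(f,c):
    hsv=cv2.cvtColor(f['frame'],cv2.COLOR_BGR2HSV); m=cv2.inRange(hsv,(0,150,90),(16,255,255))
    n,l,st,_=cv2.connectedComponentsWithStats(m); b=np.zeros_like(m); 
    i=[i for i in range(1,n) if np.hypot(*(st[i,:2]+st[i,2:4]/2-c))<20]; i=max(i,key=lambda i:st[i,4])
    pts=np.argwhere(l==i)[:,::-1].astype(np.int32); cv2.fillConvexPoly(b,cv2.convexHull(pts),1); return b
def model(f,x,y,z):
    a=np.linspace(0,2*np.pi,60,endpoint=False); P=[[x+.027*np.cos(t),y+.027*np.sin(t),z+h] for t in a for h in(0,.03)]
    h=cv2.convexHull(proj(f,P).astype(np.float32)); b=np.zeros((420*8,560*8),np.uint8)
    cv2.fillConvexPoly(b,(h*8+4).astype(np.int32),1); return cv2.resize(b*255,(560,420),interpolation=cv2.INTER_AREA)/255.
E
python3 - <<'E'
from h import *
from scipy.optimize import minimize
fs=[(optics.grab_frame('side'),(304,307)),(optics.grab_frame('top'),(394,279))]
ms=[orange(*q) for q in fs]; print([m.sum() for m in ms])
def cost(p,idx,z=None): return sum(np.abs(ms[i]-model(fs[i][0],p[0],p[1],.14 if len(p)<3 else p[2])).sum() for i in idx)
for idx,p0 in(([0],[.437,-.28]),([1],[.437,-.28]),([0,1],[.437,-.28,.14])):
    r=minimize(cost,p0,args=(idx,),method='Nelder-Mead',options=dict(initial_simplex=[p0]+[list(np.array(p0)+.006*e) for e in np.eye(len(p0))],xatol=1e-4)); print(idx,r.x.round(4),r.fun)
    print([cost(p0,idx)])
E
```

```text
[np.uint64(777), np.uint64(632)]
[0] [ 0.44  -0.279] 90.38823529411765
[np.float64(141.921568627451)]
[1] [ 0.4381 -0.2808] 32.1921568627451
[np.float64(51.207843137254905)]
[0, 1] [ 0.4382 -0.2802  0.1429] 130.37647058823526
[np.float64(193.1294117647059)]
```

```bash
python3 -m handwheel '[{"dz":-2,"claw":100},{"dz":-2,"dx":-5.6,"dy":-0.7,"wz":0.09},{"dx":-5.6,"dy":-0.7,"wz":0.09},{"dx":-5.6,"dy":-0.7,"wz":0.09},{"dx":-5.6,"dy":-0.7,"wz":0.09},{"dx":-5.6,"dy":-0.7,"wz":0.09},{"dx":-5.4,"dy":-0.7,"wz":0.09},{"dx":-5.4,"dy":-0.7,"wz":0.09}]' 70
```

```text
schema error: expected keys dx, dy, dz, wx, wy, wz, claw
```

Both views put the cap at about (0.439, -0.280), rim at 0.14 m as given. Each row needs every key, so I'll write them all out.

```bash
python3 -m handwheel '[{"dx":0,"dy":0,"dz":-2,"wx":0,"wy":0,"wz":0,"claw":100},{"dx":-5.6,"dy":-0.7,"dz":-2,"wx":0,"wy":0,"wz":0.09,"claw":100},{"dx":-5.6,"dy":-0.7,"dz":0,"wx":0,"wy":0,"wz":0.09,"claw":100},{"dx":-5.6,"dy":-0.7,"dz":0,"wx":0,"wy":0,"wz":0.09,"claw":100},{"dx":-5.6,"dy":-0.7,"dz":0,"wx":0,"wy":0,"wz":0.09,"claw":100},{"dx":-5.6,"dy":-0.7,"dz":0,"wx":0,"wy":0,"wz":0.09,"claw":100},{"dx":-5.4,"dy":-0.7,"dz":0,"wx":0,"wy":0,"wz":0.09,"claw":100},{"dx":-5.4,"dy":-0.7,"dz":0,"wx":0,"wy":0,"wz":0.09,"claw":100}]' 70
```

```text
clock: 1.6
position: [0.472, 0.3628, 0.2714]
tool_rot: [3.141, -0.0, 2.236]
force: [0.1, 0.2, -0.7]
grip_width: 0.0852
finger_force: 0.0
```

```bash
python3 -m handwheel '[{"dx":-5.3,"dy":-0.7,"dz":0,"wx":0,"wy":0,"wz":0.09,"claw":100},{"dx":-5.3,"dy":-0.7,"dz":0,"wx":0,"wy":0,"wz":0.09,"claw":100},{"dx":-5.2,"dy":-0.7,"dz":0,"wx":0,"wy":0,"wz":0.09,"claw":100},{"dx":-5.2,"dy":-0.7,"dz":0,"wx":0,"wy":0,"wz":0.09,"claw":100},{"dx":-5.1,"dy":-0.7,"dz":0,"wx":0,"wy":0,"wz":0.09,"claw":100},{"dx":-5.1,"dy":-0.7,"dz":0,"wx":0,"wy":0,"wz":0.09,"claw":100},{"dx":-5.1,"dy":-0.7,"dz":0,"wx":0,"wy":0,"wz":0.09,"claw":100},{"dx":-5.1,"dy":-0.7,"dz":0,"wx":0,"wy":0,"wz":0.09,"claw":100}]'
cat > go.py <<'E'
import sys; from h import *
from scipy.spatial.transform import Rotation as Rn
s=monitor.observe(); T=np.array(eval(sys.argv[1])); R=Rn.from_euler('xyz',s['tool_rot'])
print('tool cm',(R.inv().apply(T-s['position'])*100).round(2),'rot',s['tool_rot'],'pos',np.round(s['position'],4),'q7',s['qpos'][6],'F',s['force'])
E
python3 go.py "[.439,-.28,.27]"
```

```text
clock: 2.6
position: [0.5606, -0.0362, 0.2714]
tool_rot: [3.141, 0.0, 1.516]
force: [0.6, -0.2, -0.2]
grip_width: 0.0854
finger_force: 0.0
tool cm [-25.01 -10.81   0.13] rot [3.14125257e+00 8.74595765e-06 1.51594780e+00] pos [ 0.5606 -0.0362  0.2714] q7 0.09800999163348273 F [ 0.59803479 -0.24517452 -0.20327237]
```

```bash
python3 -m handwheel '[{"dx":-5,"dy":-2.2,"dz":0,"wx":0,"wy":0,"wz":0,"claw":100},{"dx":-5,"dy":-2.2,"dz":0,"wx":0,"wy":0,"wz":0,"claw":100},{"dx":-5,"dy":-2.2,"dz":0,"wx":0,"wy":0,"wz":0,"claw":100},{"dx":-5,"dy":-2.2,"dz":0,"wx":0,"wy":0,"wz":0,"claw":100},{"dx":-4,"dy":-1.6,"dz":0,"wx":0,"wy":0,"wz":0,"claw":100},{"dx":-1,"dy":-0.4,"dz":0,"wx":0,"wy":0,"wz":0,"claw":100},{"dx":0,"dy":0,"dz":2,"wx":0,"wy":0,"wz":0,"claw":100},{"dx":0,"dy":0,"dz":2,"wx":0,"wy":0,"wz":0,"claw":100}]'
python3 go.py "[.439,-.28,.136]"
python3 - <<'E'
from h import *
f=optics.grab_frame('side');p=proj(f,[monitor.observe()['position'],[.439,-.28,.17]]);print(p)
cv2.imwrite('pics/s1.png',cv2.resize(f['frame'][190:390,180:440],None,fx=3,fy=3,interpolation=cv2.INTER_CUBIC))
E
```

```text
clock: 3.6
position: [0.4403, -0.2781, 0.2309]
tool_rot: [3.141, -0.0, 1.519]
force: [0.3, 0.8, -0.2]
grip_width: 0.0853
finger_force: 0.0
tool cm [-0.19 -0.13  9.49] rot [ 3.14091793e+00 -1.87617354e-04  1.51940075e+00] pos [ 0.4403 -0.2781  0.2309] q7 0.6375443553612308 F [ 0.32119668  0.82939771 -0.24462005]
[[306.74378532 285.7625287 ]
 [304.75554135 303.2436278 ]]
```

View pics/s1.png

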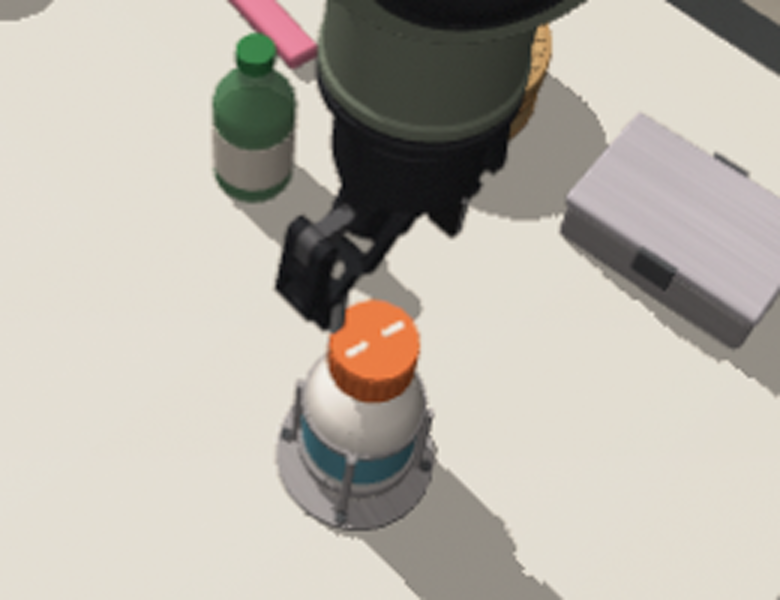

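The side view shows the gripper above the cap with nothing in its way: cap at about (372,340) in the crop, left finger to its upper left. Going down to TCP 0.132.

```bash
python3 -m handwheel '[{"dx":-0.2,"dy":-0.1,"dz":2,"wx":0,"wy":0,"wz":0,"claw":100},{"dx":0,"dy":0,"dz":2.5,"wx":0,"wy":0,"wz":0,"claw":100},{"dx":0,"dy":0,"dz":2.5,"wx":0,"wy":0,"wz":0,"claw":100},{"dx":0,"dy":0,"dz":2,"wx":0,"wy":0,"wz":0,"claw":100},{"dx":0,"dy":0,"dz":0.9,"wx":0,"wy":0,"wz":0,"claw":100},{"dx":0,"dy":0,"dz":0,"wx":0,"wy":0,"wz":0,"claw":100}]'
python3 go.py "[.439,-.28,.132]"
python3 - <<'E'
from h import *
for c in('top','side'):
    f=optics.grab_frame(c);u=(proj(f,[[.439,-.28,.15]])[0]).astype(int)
    cv2.imwrite(f'pics/{c}2.png',cv2.resize(f['frame'][u[1]-50:u[1]+50,u[0]-65:u[0]+65],None,fx=6,fy=6,interpolation=cv2.INTER_CUBIC))
E
```

```text
clock: 4.4
position: [0.4389, -0.2804, 0.1324]
tool_rot: [-3.141, -0.0, 1.519]
force: [0.1, 0.3, 0.4]
grip_width: 0.0849
finger_force: 0.0
tool cm [0.04 0.01 0.04] rot [-3.14124081e+00 -1.79386478e-04  1.51911905e+00] pos [ 0.4389 -0.2804  0.1324] q7 0.7272040417575362 F [0.06720162 0.34768468 0.36465321]
```

View pics/side2.png

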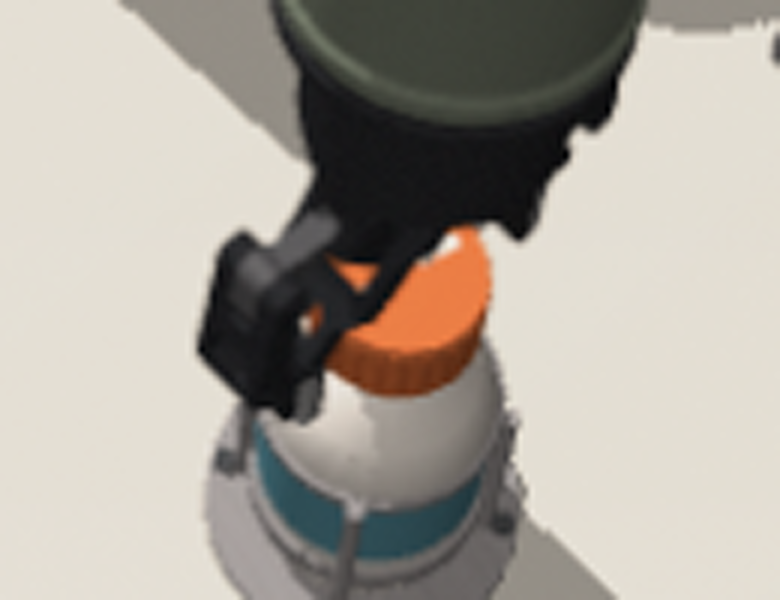

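The side view shows the fingers straddling the cap, with the left pad tip near (310,390), level with the cap side. Closing.

```bash
python3 -m handwheel '[{"dx":0,"dy":0,"dz":0,"wx":0,"wy":0,"wz":0,"claw":40},{"dx":0,"dy":0,"dz":0,"wx":0,"wy":0,"wz":0,"claw":40},{"dx":0,"dy":0,"dz":0,"wx":0,"wy":0,"wz":0,"claw":40},{"dx":0,"dy":0,"dz":0,"wx":0,"wy":0,"wz":0,"claw":40},{"dx":0,"dy":0,"dz":0,"wx":0,"wy":0,"wz":0,"claw":40},{"dx":0,"dy":0,"dz":0,"wx":0,"wy":0,"wz":0,"claw":40}]' 30
```

```text
clock: 5.25
position: [0.4389, -0.2807, 0.1324]
tool_rot: [3.141, 0.0, 1.519]
force: [2.0, 0.2, 5.2]
grip_width: 0.053
finger_force: 33.1
```

```bash
python3 -m handwheel '[{"dx":0,"dy":0,"dz":0,"wx":0,"wy":0,"wz":0,"claw":20},{"dx":0,"dy":0,"dz":0,"wx":0,"wy":0,"wz":0,"claw":20},{"dx":0,"dy":0,"dz":0.2,"wx":0,"wy":0,"wz":0,"claw":20},{"dx":0,"dy":0,"dz":0.2,"wx":0,"wy":0,"wz":0,"claw":20},{"dx":0,"dy":0,"dz":0.15,"wx":0,"wy":0,"wz":0,"claw":20},{"dx":0,"dy":0,"dz":0,"wx":0,"wy":0,"wz":0,"claw":20},{"dx":0,"dy":0,"dz":0,"wx":0,"wy":0,"wz":0,"claw":20}]' 80
python3 go.py "[.439,-.28,.1265]"
```

```text
clock: 6.12
position: [0.4389, -0.2807, 0.127]
tool_rot: [3.141, 0.0, 1.519]
force: [1.2, 0.3, 9.1]
grip_width: 0.0526
finger_force: 82.7
tool cm [0.07 0.   0.05] rot [3.14107564e+00 8.45575075e-05 1.51874463e+00] pos [ 0.4389 -0.2807  0.127 ] q7 0.7323775746631975 F [1.23137112 0.3408942  9.09761506]
```

The force is 9.1 N, which matches about 5 mm of press. Twisting 65° anticlockwise (wz negative, since the tool z points down).

```bash
python3 -m handwheel '[{"dx":0,"dy":0,"dz":0,"wx":0,"wy":0,"wz":-0.14,"claw":20},{"dx":0,"dy":0,"dz":0,"wx":0,"wy":0,"wz":-0.14,"claw":20},{"dx":0,"dy":0,"dz":0,"wx":0,"wy":0,"wz":-0.14,"claw":20},{"dx":0,"dy":0,"dz":0,"wx":0,"wy":0,"wz":-0.14,"claw":20}]'
python3 go.py "[.439,-.28,.127]"; python3 -c "
from workcell import monitor;print(monitor.observe()['moment'])"
```

```text
clock: 6.62
position: [0.4388, -0.2809, 0.1271]
tool_rot: [3.141, 0.001, 2.083]
force: [0.5, -0.0, 9.8]
grip_width: 0.0526
finger_force: 82.9
tool cm [0.07 0.06 0.01] rot [3.14136879e+00 5.71225730e-04 2.08313342e+00] pos [ 0.4388 -0.2809  0.1271] q7 1.1699893735208817 F [ 5.28849022e-01 -4.58726960e-03  9.77990326e+00]
[ 0.03562231  0.00010987 -0.02638993]
```

```bash
python3 -m handwheel '[{"dx":0,"dy":0,"dz":0,"wx":0,"wy":0,"wz":-0.14,"claw":20},{"dx":0,"dy":0,"dz":0,"wx":0,"wy":0,"wz":-0.14,"claw":20},{"dx":0,"dy":0,"dz":0,"wx":0,"wy":0,"wz":-0.14,"claw":20},{"dx":0,"dy":0,"dz":0,"wx":0,"wy":0,"wz":-0.15,"claw":20},{"dx":0,"dy":0,"dz":0,"wx":0,"wy":0,"wz":0,"claw":20},{"dx":0,"dy":0,"dz":0,"wx":0,"wy":0,"wz":0,"claw":20}]'
python3 - <<'E'
from h import *
print(monitor.observe()['moment'])
f=optics.grab_frame('side');u=(proj(f,[[.439,-.28,.15]])[0]).astype(int)
cv2.imwrite('pics/side3.png',cv2.resize(f['frame'][u[1]-50:u[1]+50,u[0]-65:u[0]+65],None,fx=6,fy=6,interpolation=cv2.INTER_CUBIC))
E
```

```text
clock: 7.38
position: [0.4388, -0.2809, 0.1271]
tool_rot: [-3.142, 0.001, 2.649]
force: [0.4, 0.9, 9.9]
grip_width: 0.0529
finger_force: 82.9
[-0.04979379 -0.03527472  0.07913443]
```

View pics/side3.png

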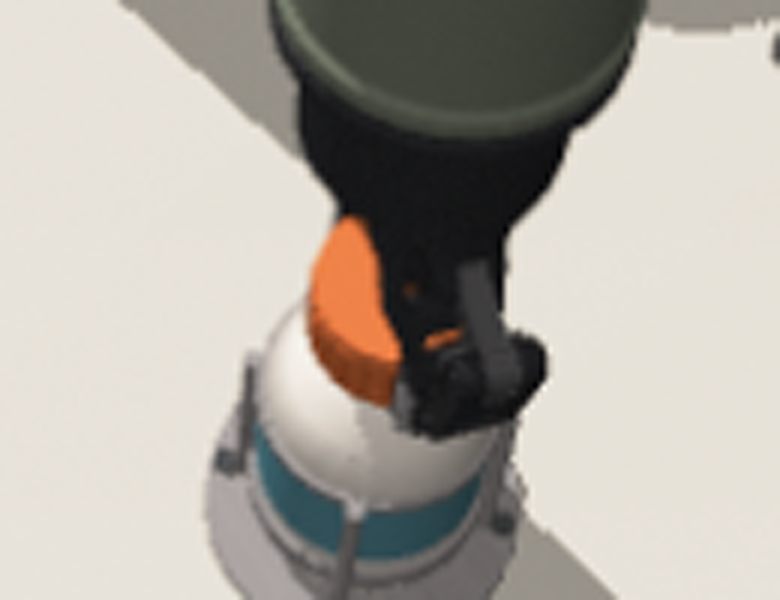

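The view shows the gripper turned, one finger at (450,380) and the cap still in the grip, with no white mark visible. The force is still about 10 N, so it hasn't slipped downward. Lifting gently first to test that it's free.

```bash
python3 -m handwheel '[{"dx":0,"dy":0,"dz":-0.3,"wx":0,"wy":0,"wz":0,"claw":20},{"dx":0,"dy":0,"dz":-0.3,"wx":0,"wy":0,"wz":0,"claw":20},{"dx":0,"dy":0,"dz":-0.3,"wx":0,"wy":0,"wz":0,"claw":20},{"dx":0,"dy":0,"dz":0,"wx":0,"wy":0,"wz":0,"claw":20}]'
```

```text
clock: 7.92
position: [0.4384, -0.2805, 0.1357]
tool_rot: [-3.142, -0.001, 2.649]
force: [0.6, -0.2, -0.6]
grip_width: 0.0526
finger_force: 83.4
```

The cap is free: −0.6 N, no pull. Lifting another 5 cm leaves the rim about 3.5 cm above the mouth.

```bash
python3 -m handwheel '[{"dx":0,"dy":0,"dz":-0.8,"wx":0,"wy":0,"wz":0,"claw":20},{"dx":0,"dy":0,"dz":-1.2,"wx":0,"wy":0,"wz":0,"claw":20},{"dx":0,"dy":0,"dz":-1.2,"wx":0,"wy":0,"wz":0,"claw":20},{"dx":0,"dy":0,"dz":-1.2,"wx":0,"wy":0,"wz":0,"claw":20},{"dx":0,"dy":0,"dz":-0.7,"wx":0,"wy":0,"wz":0,"claw":20},{"dx":0,"dy":0,"dz":0,"wx":0,"wy":0,"wz":0,"claw":20},{"dx":0,"dy":0,"dz":0,"wx":0,"wy":0,"wz":0,"claw":20},{"dx":0,"dy":0,"dz":0,"wx":0,"wy":0,"wz":0,"claw":20}]'
python3 - <<'E'
from h import *
f=optics.grab_frame('side');u=(proj(f,[[.439,-.28,.17]])[0]).astype(int); print(proj(f,[[.439,-.28,.1595],[.439,-.28,.195],[.439,-.28,.225]])*1-u+[65,50])
cv2.imwrite('pics/side4.png',cv2.resize(f['frame'][u[1]-50:u[1]+50,u[0]-65:u[0]+65],None,fx=6,fy=6,interpolation=cv2.INTER_CUBIC))
E
```

```text
clock: 8.93
position: [0.4385, -0.2806, 0.1864]
tool_rot: [-3.141, -0.001, 2.649]
force: [0.2, 0.1, -0.5]
grip_width: 0.0527
finger_force: 83.5
[[65.26279586 52.97694002]
 [66.969337   43.5017484 ]
 [68.50613797 34.94777799]]
```

View pics/side4.png

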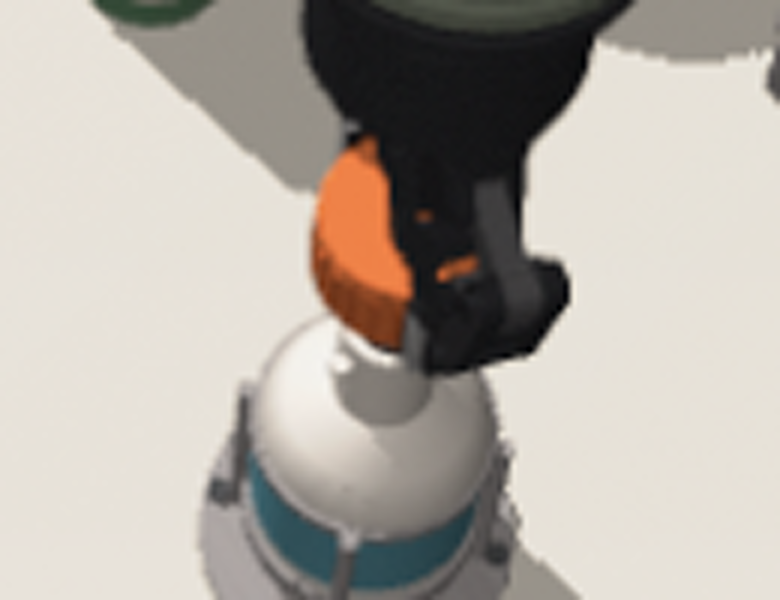

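The view shows the cap at (370,250), level in the gripper, with the open neck and a lug bare below it at (385,380). The arm is still.

```bash
python3 -c "
from workcell import job_done;print(job_done())"
```

```text
the job is handed in; nothing more can be done
None
```

The descaler is open and handed in at about 9 s on the robot's clock: the cap was pressed, twisted 65° anticlockwise and lifted off, and the gripper holds it level and still about 3.5 cm above the open neck.

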